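# Top up a kitchen set with one cup from the nested stack

### The job

The kitchen set on the green card is still missing its yellow cup. Lift only the top cup off the stack of yellow cups, without dragging up the ones below, and set it down (do not drop it) upright in the card's empty round white pocket. Leave the other yellow cups and the teal stack standing as they are.

Things in the scene. Friction and masses are not known exactly. Their poses are not given: they have to be found in the camera images.
- yellow_top_center (a point): Top cup of three nested yellow cups, 50 mm tall, 35 g: straight collar (upper 28 mm, 62 mm across, wall 3 mm), foot (lower 22 mm, tapering 49 to 41 mm). Point: on its axis, 25 mm above its underside; z up. Foot sits loosely in the cup below, shoulder on that cup's rim: the whole collar stands free, 78 to 106 mm above the table; grip only there. Free once raised straight up 22 mm.
- yellow_mid_center (a point): The next yellow cup, of the same shape, directly under the top one; it stays put, as does the third below it. Point: on its axis, half-way up, 25 mm below its rim; z up. Its rim is 78 mm above the table.
- pocket (a point): Empty pocket on the fixed green card (200 x 220 mm, 4 mm thick): white floor in a white ring wall 14 mm high, 74 mm inside, 82 mm outside diameter. Point: centre of the pocket's floor, 4 mm above the table; z up. The cup's underside rests on this floor. Other parts on the card are fixed, under 25 mm above that floor. Two finished sets farther off already hold their cup.
- teal_top_center (a point): Top cup of the stack of three teal cups, same shape and height as the yellow ones; not wanted, stays put. Point: on its axis, half-way up; z up.
Not all that is in view belongs to the job. Leave any pink or red look-alike of the part that bears yellow_top_center alone.

How it is judged:
By the outcome, as a careful person would: the job done as asked, in the order asked, and still so for the second after the job is handed in, with the robot touching nothing.
It also fails if it takes over 38 s, if anything falls off the work surface, if the arm or the gripper's body presses on something with over 40 N, if the wrist force passes 120 N, or if a joint passes its speed limit or range.

### The arm

A 6-joint arm with a two-finger parallel gripper is mounted at the origin on the work surface. World frame = base frame: x ahead of the robot, y to its left, z up, the work surface at z = 0. Lengths are in mm, angles in degrees, forces in N, time in s.
With the tool pointing down it reaches from about 350 to 850 mm from the base axis. Payload 8.1 kg.
Tool frame: the origin (TCP) lies midway between the tips of the shut fingers; the grasp point (between the pads) lies 19 mm behind it (r.tcp_to_grasp is the distance from the TCP to the grasp point, in mm); z points along the fingers, y is the direction in which the jaws open and shut (so a half turn about z gives the same grasp; the last joint's range is limited). The gripper opens to 85 mm and grips with 20 to 120 N. Pads are 22 mm wide; open, the fingers measure 114 mm over their backs; the gripper's body (76 mm by 85 mm) begins 54 mm behind the grasp point. The pads swing forward as they close: fully open they stand 13 mm farther back than shut.
Start: joints at [71.253, 7.471, 85.268, -0, 87.261, -4.893], TCP at [143.648, 582.555, 231.292] pointing down, gripper open.
Joint ranges: [-169.43, 169.43], [-51.17, 129.36], [1.28, 143.12], [-76.62, 256.62], [0, 156.53], [-152.29, 152.29]. Speed limits (degrees/s): [136.94, 136.94, 159.86, 180, 180, 180].

### API

Orientations are given as [roll, pitch, yaw] about the fixed x, y, z axes, in that order (R = Rz(yaw) Ry(pitch) Rx(roll)).
In Python, from bench import r gives the robot as it stands.
- The arm moves only by the tool jog_arm, never from a script. Its argument "targets" is a list of rows, each a list of 7 numbers: the shift along the tool's x, y, z in m, then the turn, a rotation vector about the tool's x, y, z in rad, then the closure, from 0 (fully open) to 1 (shut). In form: [[dx, dy, dz, wx, wy, wz, claw], ...]. A call has 1 to 5 rows; each row is the pose to reach, as a shift and turn from the pose commanded when the call began, along the tool's axes at that moment; what a row does not reach only later rows make up. A row lasts 1/12 s, in which the tool goes at most 41.7 mm and 7.16 degrees, less where a joint would pass 70% of its speed; a pose out of reach is approached as far as the arm can. A call with a gripper value outside its range is refused whole. The fingers move at their own pace and stop on an object; "newtons" is the grip in N (left out, the last holds). Time passes only in rows, so rows that repeat a pose let the fingers close. It gives the time, the measured TCP pose, the force and the opening at its end, in the units of the state.
- r.sense(): the state, without advancing time (a new reading comes with each control period).
- r.snapshot(name): name is "scene" or "top"; returns a dict with "pixels" (420x560x3 uint8, red, green, blue), "fx", "fy", "cx", "cy" (pixels), "dist" ([k1, k2, p1, p2, k3] as OpenCV has them; the pictures are not rectified), "origin" and "attitude" of the camera in the world. Camera axes: x right, y down, z forward; pixel columns grow to the right and rows downward; lengths in mm; the calibration is good to about 2 mm. A picture is of the moment at which its call begins. There is no depth.
- r.hand_in(): hands the job in, once; it reports no verdict.
The state is a dict: "time": time; "joint_pos": joint angles; "qd": joint speeds; "joint_efforts": joint torques, N m; "tool_pos": TCP position; "tcp_rot": TCP orientation; "ft_force": force on the tool from outside, world axes, zero at the start; "wrist_torque": the same for the moment, N m; "finger_gap": finger opening in mm.
Only numpy, scipy, OpenCV 4.12 (cv2) and the standard library are available. Lean on these libraries where they do the work, as an engineer would, in place of code of your own. Each camera call takes 0.05 s, during which the arm holds its last target.

## Working session

There is one attempt and no reset: what is moved stays moved. The work goes in short steps, Python scripts to look and compute and a tool call to move; the robot and the scene stay as the last step left them, time stands still between calls to the robot, and variables do not carry over. Pictures are saved under pics/ and viewed, and the job is handed in when it is done.

Besides the shell and the picture viewer there is one more tool, called after "Request:" by a JSON object that holds its "api" and its "payload". jog_arm: Moves the arm, as the interface text tells. Its arguments: {"type":"object","properties":{"targets":{"type":"array","items":{"type":"array","items":{"type":"number"}}},"newtons":{"type":"number"}},"required":["targets"]}

```bash
ls; mkdir -p pics; cat > h.py <<'E'
import numpy as np, cv2, pickle
from bench import r
def grab(n,f):
    s=r.snapshot(n); pickle.dump(s,open(f'pics/{f}.pkl','wb')); cv2.imwrite(f'pics/{f}.png',s['pixels'][:,:,::-1]); return s
def load(f): return pickle.load(open(f'pics/{f}.pkl','rb'))
E
python3 - <<'E'
from h import *
for n in("scene","top"):
    s=grab(n,n+"0"); print({k:v for k,v in s.items() if k!='pixels'})
print(r.sense())
E
```

```text
pics
{'fx': 438.6674878483911, 'fy': 438.6674878483911, 'cx': 283.2354969978899, 'cy': 209.57991860683612, 'dist': array([-0.03270077,  0.        ,  0.        ,  0.        ,  0.        ]), 'origin': array([1317.68901725,   66.71972667,  755.92433282]), 'attitude': array([-129.78982129,   -0.68162888,   93.84021448])}
{'fx': 398.7818861779838, 'fy': 398.7818861779838, 'cx': 276.97501195016457, 'cy': 206.2937715647899, 'dist': array([-0.11440267,  0.        ,  0.        ,  0.        ,  0.        ]), 'origin': array([381.96277454,  34.56692763, 831.82814869]), 'attitude': array([-1.71505743e+02, -1.22996950e-02, -9.08044735e+01])}
{'time': 0.1, 'joint_pos': array([ 7.12526070e+01,  7.50924374e+00,  8.53237824e+01,  2.83413498e-04,
        8.72622660e+01, -4.89073770e+00]), 'qd': array([-0.06033733, -0.02927354, -0.01932739, -0.0163786 , -0.00056165,
        0.02447577]), 'joint_efforts': array([ 1.45887941e-03, -5.70952034e+01, -5.01939404e+01, -2.11613342e-04,
        8.13447899e-03,  3.01930334e-05]), 'tool_pos': array([143.48753218, 582.07428787, 230.35824662]), 'tcp_rot': array([-1.79905079e+02, -8.40624414e-03,  1.66143324e+02]), 'ft_force': array([-0.0082497 , -0.74389934,  0.35647518]), 'wrist_torque': array([-0.04959479, -0.02645579, -0.01983552]), 'finger_gap': 85.19675655239348}
```

View pics/scene0.png

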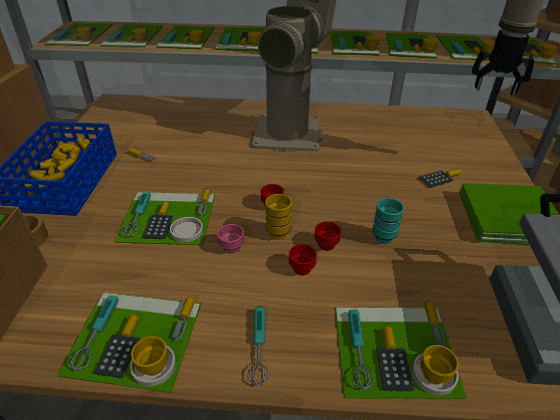

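View pics/top0.png

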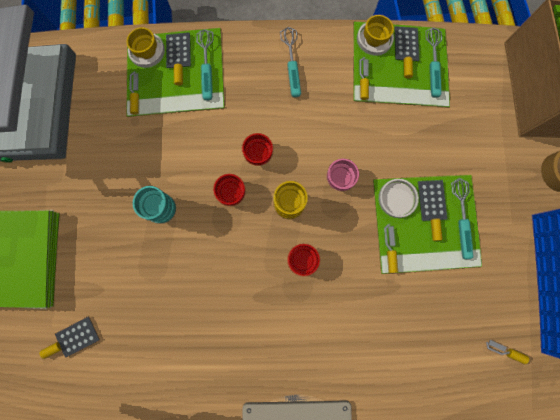

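```bash
cat >> h.py <<'E'
from scipy.spatial.transform import Rotation as Ro
def cam(s):
    K=np.array([[s['fx'],0,s['cx']],[0,s['fy'],s['cy']],[0,0,1]]); return K,Ro.from_euler('xyz',s['attitude'],degrees=True).as_matrix(),np.array(s['origin'])
def onplane(s,px,z):
    K,R,o=cam(s); u=cv2.undistortPoints(np.float64(px).reshape(-1,1,2),K,s['dist']).reshape(-1,2)
    d=np.c_[u,np.ones(len(u))]@R.T; return o+d*((z-o[2])/d[:,2])[:,None]
def proj(s,P):
    K,R,o=cam(s); p,_=cv2.projectPoints(((np.float64(P).reshape(-1,3)-o)@R),np.zeros(3),np.zeros(3),K,s['dist']); return p.reshape(-1,2)
def circ(P):
    A=np.c_[2*P[:,:2],np.ones(len(P))]; c=np.linalg.lstsq(A,(P[:,:2]**2).sum(1),rcond=None)[0]; return c[:2],np.sqrt(c[2]+c[:2]@c[:2])
E
python3 - <<'E'
from h import *
for n,(ax,ay,bx,by) in {"top0":(200,130,420,290),"scene0":(150,160,430,290)}.items():
    im=cv2.imread(f'pics/{n}.png')[ay:by,ax:bx]; k=800/im.shape[1] if n=="scene0" else 3
    im=cv2.resize(im,None,fx=k,fy=k,interpolation=cv2.INTER_CUBIC); cv2.imwrite(f'pics/{n}_c.png',im)
s=load("top0"); hsv=cv2.cvtColor(s['pixels'],cv2.COLOR_RGB2HSV)
def comp(m,seed):
    n,l,st,ce=cv2.connectedComponentsWithStats(m); i=l[seed[1]-3:seed[1]+4,seed[0]-3:seed[0]+4].max(); return (l==i).astype(np.uint8),st[i]
m=cv2.inRange(hsv,(20,120,40),(33,255,255))
for (x,y) in[(290,199)]:
    c,st=comp(m,(x,y)); print(st)
    h=cv2.convexHull(np.vstack(cv2.findContours(c,0,1)[0])).reshape(-1,2); P=onplane(s,h,106); print('yellow hull circ',circ(P))
m=cv2.inRange(hsv,(0,0,90),(180,70,255)); c,st=comp(m,(399,198));print(st)
h=cv2.convexHull(np.vstack(cv2.findContours(c,0,1)[0])).reshape(-1,2)
print('pocket',circ(onplane(s,h,18)))
m=cv2.inRange(hsv,(80,80,40),(100,255,255)); c,st=comp(m,(150,203));h=cv2.convexHull(np.vstack(cv2.findContours(c,0,1)[0])).reshape(-1,2); print('teal',circ(onplane(s,h,106)))
m=cv2.inRange(hsv,(0,120,30),(8,255,255))|cv2.inRange(hsv,(172,120,30),(180,255,255))
for p in[(229,189),(257,149),(303,260)]:
    print('red',onplane(s,[p],50))
print('pink',onplane(s,[(343,174)],50))
E
```

```text
[ 273  181   35   38 1063]
yellow hull circ (array([503.74864789,   9.05664336]), np.float64(34.053066372242704))
[ 379  179   40   39 1186]
pocket (array([ 518.2632515 , -221.91016209]), np.float64(41.45925257166614))
teal (array([497.80112504, 262.79668392]), np.float64(37.77490020627667))
red [[535.00622699 128.15840496  50.        ]]
red [[616.93968192  71.67799324  50.        ]]
red [[392.22601374 -16.45050948  50.        ]]
pink [[ 562.62508128 -101.16571      50.        ]]
```

View pics/top0_c.png

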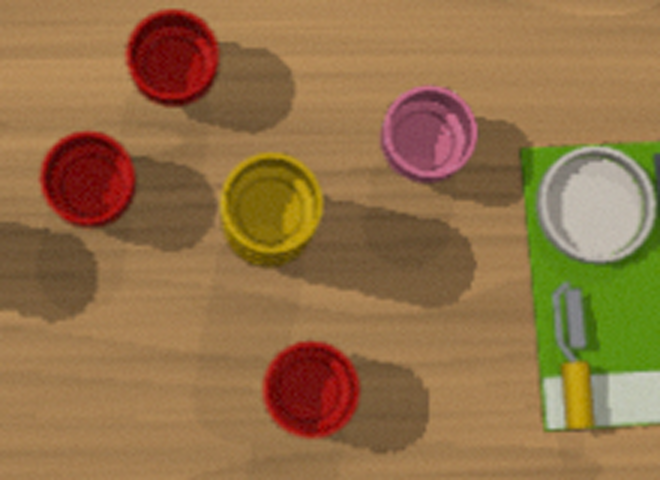

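View pics/scene0_c.png

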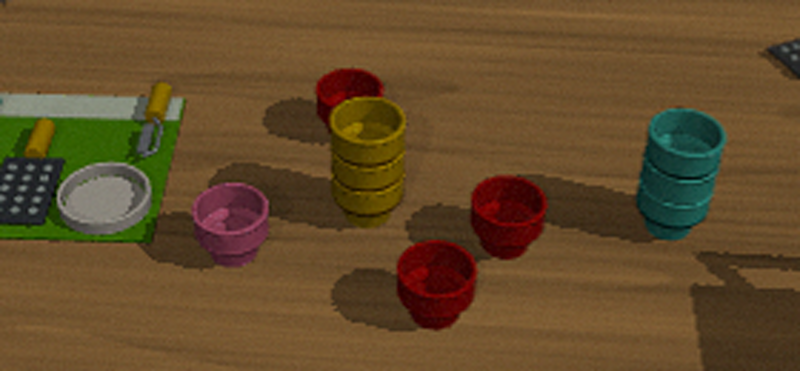

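The top view shows the only yellow stack at (290,199), with red cups at (229,189), (257,149) and (303,260), pink at (343,174) and teal at (150,203). In the crop the yellow one is three nested cups. The only empty white pocket is at (399,198). Next I refine the rim using only its upper edge, in both views.

```bash
cat >> h.py <<'E'
from scipy.optimize import least_squares
def comp(m,seed):
    n,l,st,ce=cv2.connectedComponentsWithStats(m); w=l[seed[1]-3:seed[1]+4,seed[0]-3:seed[0]+4]; i=np.bincount(w[w>0]).argmax(); return (l==i).astype(np.uint8),st[i]
def hull(c): 
    c=cv2.resize(c,None,fx=4,fy=4,interpolation=cv2.INTER_NEAREST); h=np.vstack(cv2.findContours(c,0,1)[0]).reshape(-1,2); return (h+.5)/4-.5
def fitc(P,rad): return least_squares(lambda c:np.hypot(*(P[:,:2]-c).T)-rad,P[:,:2].mean(0),loss='soft_l1')
E
python3 - <<'E'
from h import *
for n,sd,ps in(("top0",(290,199),(399,198)),("scene0",(279,201),(186,230))):
    s=load(n); hsv=cv2.cvtColor(s['pixels'],cv2.COLOR_RGB2HSV)
    c,st=comp(cv2.inRange(hsv,(18,110,30),(35,255,255)),sd); H=hull(c); print(n,st)
    for cut in (.3,.45) if n=="top0" else (.1,.15):
        h=H[H[:,1]<st[1]+cut*st[3]]; f=fitc(onplane(s,h,106),31); print(' rim',f.x,np.abs(f.fun).mean())
    m=cv2.inRange(hsv,(0,0,70),(180,70,255)); c,st=comp(m,ps); H=hull(c)
    P=onplane(s,H,18); k=cv2.convexHull(np.float32(H)).reshape(-1,2); f=fitc(onplane(s,k,18),41);print(' pocket',st,f.x,np.abs(f.fun).mean())
E
```

```text
top0 [ 272  180   37   40 1113]
 rim [509.474825     8.30826535] 0.5551665214873144
 rim [509.49355161   8.31985206] 0.8559410588231271
 pocket [ 379  179   40   39 1188] [ 517.99719507 -222.18320264] 1.4484648193020548
scene0 [ 263  194   31   46 1082]
 rim [508.76094646   8.72612765] 0.8896411222672445
 rim [508.70011206   8.60168035] 0.8952467876378063
 pocket [170 217  33  25 629] [ 525.72871867 -219.38540997] 4.558232222957704
```

Request:
{"api": "jog_arm", "payload": {"targets": [[-0.01,-0.01,0,0,0,0,0],[-0.03,-0.029,0,0,0,0,0],[-0.055,-0.053,0,0,0,0,0],[-0.08,-0.077,0,0,0,0,0],[-0.105,-0.101,0,0,0,0,0]]}}

```text
time: 0.52
tool_pos: [221.6, 457.9, 230.6]
tcp_rot: [-179.9, -0.0, 166.2]
ft_force: [0.3, -1.0, -0.2]
finger_gap: 85.3
```

Request:
{"api": "jog_arm", "payload": {"targets": [[-0.025,-0.024,0,0,0,0,0],[-0.05,-0.048,0,0,0,0,0],[-0.075,-0.072,0,0,0,0,0],[-0.1,-0.096,0,0,0,0,0],[-0.125,-0.12,0,0,0,0,0]]}}

```text
time: 0.93
tool_pos: [314.4, 311.3, 231.0]
tcp_rot: [-180.0, -0.0, 166.2]
ft_force: [0.4, 0.4, 0.6]
finger_gap: 85.8
```

Request:
{"api": "jog_arm", "payload": {"targets": [[-0.025,-0.024,0,0,0,0,0],[-0.05,-0.048,0,0,0,0,0],[-0.075,-0.072,0,0,0,0,0],[-0.1,-0.096,0,0,0,0,0],[-0.125,-0.12,0,0,0,0,0]]}}

```text
time: 1.35
tool_pos: [407.0, 164.8, 231.1]
tcp_rot: [-180.0, -0.0, 166.1]
ft_force: [1.0, 0.2, 0.3]
finger_gap: 85.4
```

```bash
cat >> h.py <<'E'
def to(x,y,z):
    s=r.sense(); R=Ro.from_euler('xyz',s['tcp_rot'],degrees=True); print('t',s['time'],'p',s['tool_pos'].round(2),'rot',s['tcp_rot'].round(2),'F',s['ft_force'].round(2),'gap',round(s['finger_gap'],1))
    print('shift mm',R.inv().apply(np.array([x,y,z])-s['tool_pos']).round(2),'level turn rad',(R.inv()*Ro.from_euler('xyz',[180,0,s['tcp_rot'][2]],degrees=True)).as_rotvec().round(4))
E
python3 -c "
from h import *
to(509.2,8.5,150)"
```

```text
t 1.35 p [407.04 164.81 231.06] rot [-1.8000e+02 -1.0000e-02  1.6615e+02] F [1.01 0.23 0.33] gap 85.4
shift mm [-136.63 -127.3    81.04] level turn rad [-0.     -0.0002  0.    ]
```

Request:
{"api": "jog_arm", "payload": {"targets": [[-0.025,-0.024,0,0,0,0,0],[-0.055,-0.052,0.01,0,0,0,0],[-0.085,-0.08,0.03,0,0,0,0],[-0.115,-0.107,0.05,0,0,0,0],[-0.1365,-0.127,0.065,0,0,0,0]]}}

```text
time: 1.77
tool_pos: [509.5, 8.5, 165.5]
tcp_rot: [180.0, 0.0, 166.1]
ft_force: [0.8, 0.4, 0.7]
finger_gap: 85.5
```

Request:
{"api": "jog_arm", "payload": {"targets": [[0,0,0.015,0,0,0,0],[0,0,0.015,0,0,0,0],[0,0,0.015,0,0,0,0]]}}

```text
time: 2.02
tool_pos: [507.5, 10.5, 150.1]
tcp_rot: [-180.0, -0.2, 166.1]
ft_force: [0.8, 0.2, 1.0]
finger_gap: 85.8
```

```bash
python3 -c "
from h import *
to(509.2,8.5,75)
s=grab('scene','s1'); g=grab('top','t1')
for n,s_,b in(('s1',s,(200,140,360,260)),('t1',g,(220,130,380,250))):
    im=s_['pixels'][b[1]:b[3],b[0]:b[2],::-1]; cv2.imwrite(f'pics/{n}c.png',cv2.resize(im,None,fx=5,fy=5,interpolation=cv2.INTER_CUBIC))
"
```

```text
t 2.0167 p [507.54  10.49 150.05] rot [-179.99   -0.21  166.09] F [0.77 0.15 1.04] gap 85.8
shift mm [-2.35 -1.51 75.04] level turn rad [-0.0002 -0.0036  0.    ]
```

View pics/s1c.png

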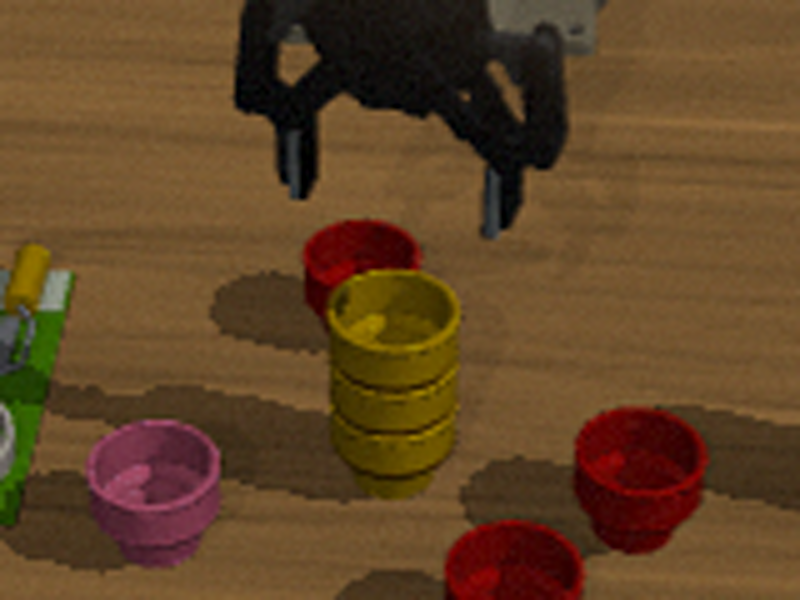

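```bash
python3 -c "
from h import *
to(509.2,8.5,75)
s=load('s1'); p=np.array([507.5,10.5]); d=np.array([.24,.971])*42.5
for z in (150,163,182): print(z,[((proj(s,[*(p+k*d),z])[0]-[200,140])*5).round() for k in(-1,1)])
"
```

```text
t 2.1167 p [508.88  11.27 152.28] rot [1.7998e+02 4.0000e-02 1.6620e+02] F [0.87 0.06 1.3 ] gap 85.3
shift mm [-0.91 -2.64 77.28] level turn rad [0.0004 0.0008 0.    ]
150 [array([310., 213.]), array([485., 248.])]
163 [array([309., 190.]), array([486., 225.])]
182 [array([309., 156.]), array([487., 191.])]
```

View pics/t1c.png

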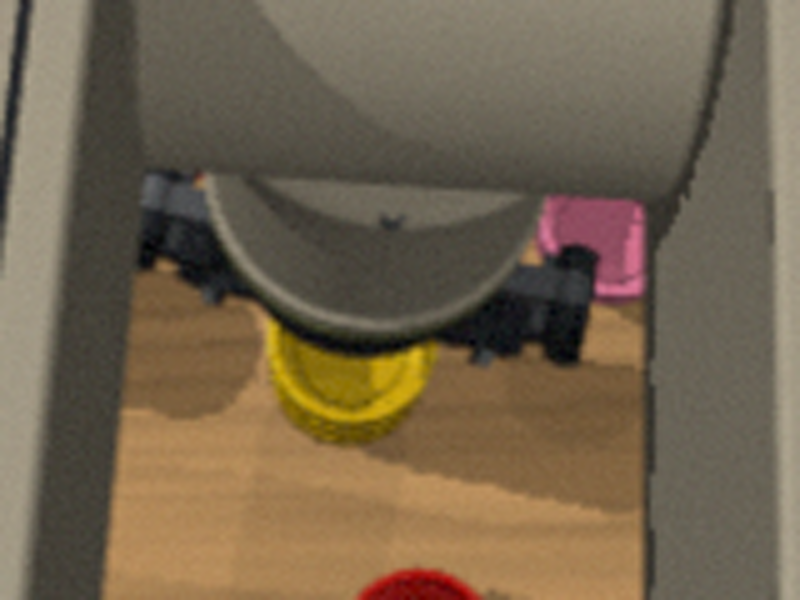

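Request:
{"api": "jog_arm", "payload": {"targets": [[-0.001,-0.0025,0.01,0,0,0,0],[-0.001,-0.0025,0.025,0,0,0,0],[-0.001,-0.0025,0.04,0,0,0,0],[-0.001,-0.0025,0.05,0,0,0,0],[-0.001,-0.0025,0.055,0,0,0,0]]}}

```text
time: 2.53
tool_pos: [508.3, 8.4, 95.0]
tcp_rot: [-180.0, -0.1, 166.2]
ft_force: [-1.1, -0.3, -0.6]
finger_gap: 85.6
```

Request:
{"api": "jog_arm", "payload": {"targets": [[0,0,0.005,0,0,0,0],[0,0,0.01,0,0,0,0],[0,0,0.015,0,0,0,0],[0,0,0.0195,0,0,0,0],[0,0,0.0195,0,0,0,0]]}}

```text
time: 2.95
tool_pos: [508.7, 7.8, 76.0]
tcp_rot: [-180.0, -0.1, 166.1]
ft_force: [0.1, -0.0, -0.6]
finger_gap: 85.2
```

Request:
{"api": "jog_arm", "payload": {"targets": [[0,0,0,0,0,0,0],[0,0,0,0,0,0,0],[0,0,0,0,0,0,0],[0,0,0,0,0,0,0],[0,0,0,0,0,0,0]]}}

```text
time: 3.37
tool_pos: [509.4, 7.8, 77.1]
tcp_rot: [180.0, 0.0, 166.1]
ft_force: [-0.5, -0.2, -0.4]
finger_gap: 85.3
```

```bash
python3 -c "
from h import *
to(509.2,8.5,76)
s=grab('scene','s2')
b=(200,140,360,260)
im=s['pixels'][b[1]:b[3],b[0]:b[2],::-1]; cv2.imwrite('pics/s2c.png',cv2.resize(im,None,fx=5,fy=5,interpolation=cv2.INTER_CUBIC))
"
```

```text
t 3.3667 p [509.39   7.77  77.1 ] rot [1.8000e+02 3.0000e-02 1.6615e+02] F [-0.48 -0.21 -0.38] gap 85.3
shift mm [0.36 0.66 1.1 ] level turn rad [0.0001 0.0005 0.    ]
```

View pics/s2c.png

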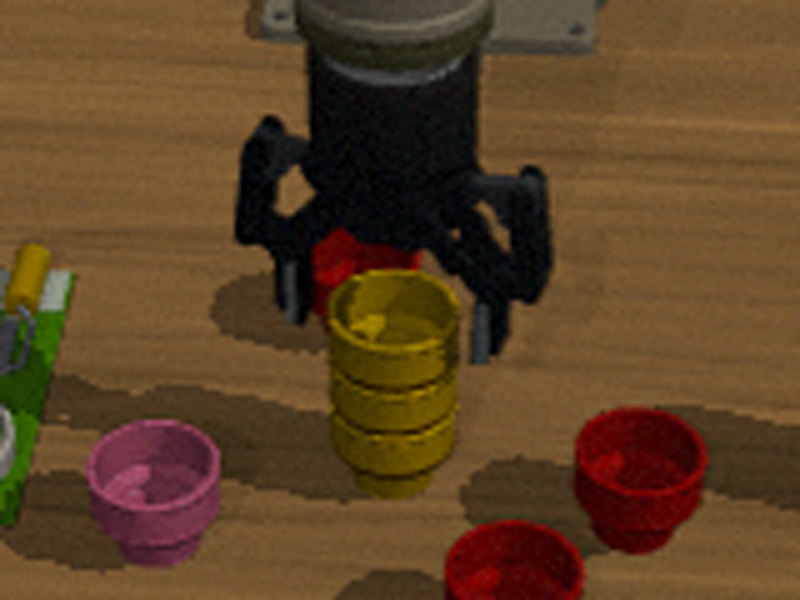

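```bash
python3 -c "
from h import *
s=load('s2'); p=np.array([509.4,7.8]); d=np.array([.24,.971])*42.5; f=np.array([.971,-.24])*11
for z in (77,83,90,97): print(z,[((proj(s,[*(p+k*d+f),z])[0]-[200,140])*5).round() for k in(-1,1)])
"
```

```text
77 [array([299., 350.]), array([468., 386.])]
83 [array([299., 340.]), array([468., 377.])]
90 [array([298., 329.]), array([468., 366.])]
97 [array([298., 318.]), array([469., 354.])]
```

Request:
{"api": "jog_arm", "payload": {"targets": [[0,0.0007,0.002,0,0,0,0.1],[0,0.0007,0.002,0,0,0,0.18],[0,0.0007,0.002,0,0,0,0.22],[0,0.0007,0.002,0,0,0,0.26],[0,0.0007,0.002,0,0,0,0.3]], "newtons": 25}}

```text
time: 3.83
tool_pos: [509.4, 8.5, 74.9]
tcp_rot: [180.0, 0.0, 166.1]
ft_force: [-0.7, 0.2, 0.7]
finger_gap: 61.6
```

Request:
{"api": "jog_arm", "payload": {"targets": [[0,0,0,0,0,0,0.4],[0,0,0,0,0,0,0.5],[0,0,0,0,0,0,0.5],[0,0,0,0,0,0,0.5]], "newtons": 25}}

```text
time: 4.17
tool_pos: [509.4, 8.5, 74.8]
tcp_rot: [180.0, 0.0, 166.1]
ft_force: [-0.7, -0.3, 1.1]
finger_gap: 61.7
```

```bash
python3 -c "
from h import *
to(509.2,8.5,76)
s=grab('scene','s3')
b=(200,140,360,260)
im=s['pixels'][b[1]:b[3],b[0]:b[2],::-1]; cv2.imwrite('pics/s3c.png',cv2.resize(im,None,fx=5,fy=5,interpolation=cv2.INTER_CUBIC))
"
```

```text
t 4.1667 p [509.36   8.5   74.84] rot [180.     0.   166.15] F [-0.66 -0.3   1.1 ] gap 61.7
shift mm [ 0.15 -0.04 -1.16] level turn rad [0.     0.0001 0.    ]
```

View pics/s3c.png

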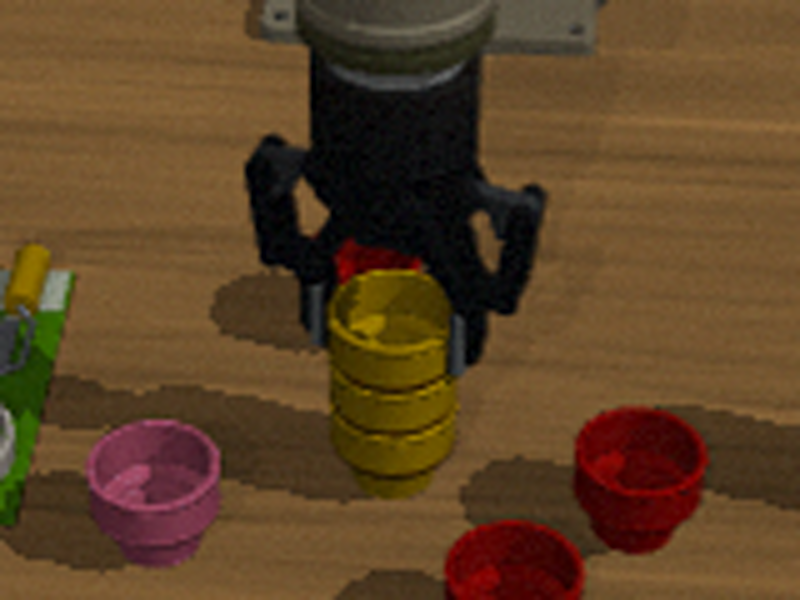

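The pads hold the top collar, with the right tip at about crop (460,375), above the seam. I lift slowly, straight up.

Request:
{"api": "jog_arm", "payload": {"targets": [[0,0,-0.002,0,0,0,0.5],[0,0,-0.005,0,0,0,0.5],[0,0,-0.009,0,0,0,0.5],[0,0,-0.013,0,0,0,0.5],[0,0,-0.017,0,0,0,0.5]]}}

```text
time: 4.63
tool_pos: [509.5, 8.5, 92.4]
tcp_rot: [180.0, 0.0, 166.1]
ft_force: [-0.7, -0.2, -0.6]
finger_gap: 61.4
```

Request:
{"api": "jog_arm", "payload": {"targets": [[0,0,-0.005,0,0,0,0.5],[0,0,-0.01,0,0,0,0.5],[0,0,-0.015,0,0,0,0.5],[0,0,-0.02,0,0,0,0.5],[0,0,-0.025,0,0,0,0.5]]}}

```text
time: 5.05
tool_pos: [509.4, 8.5, 117.4]
tcp_rot: [180.0, 0.0, 166.1]
ft_force: [0.3, -0.6, -0.1]
finger_gap: 61.9
```

```bash
python3 -c "
from h import *
to(509.2,8.5,76)
s=grab('scene','s4')
b=(200,140,360,260)
im=s['pixels'][b[1]:b[3],b[0]:b[2],::-1]; cv2.imwrite('pics/s4c.png',cv2.resize(im,None,fx=5,fy=5,interpolation=cv2.INTER_CUBIC))
"
```

```text
t 5.05 p [509.41   8.47 117.43] rot [1.8000e+02 1.0000e-02 1.6614e+02] F [ 0.27 -0.61 -0.07] gap 61.9
shift mm [ 2.300e-01 -2.000e-02  4.143e+01] level turn rad [0.     0.0003 0.    ]
```

View pics/s4c.png

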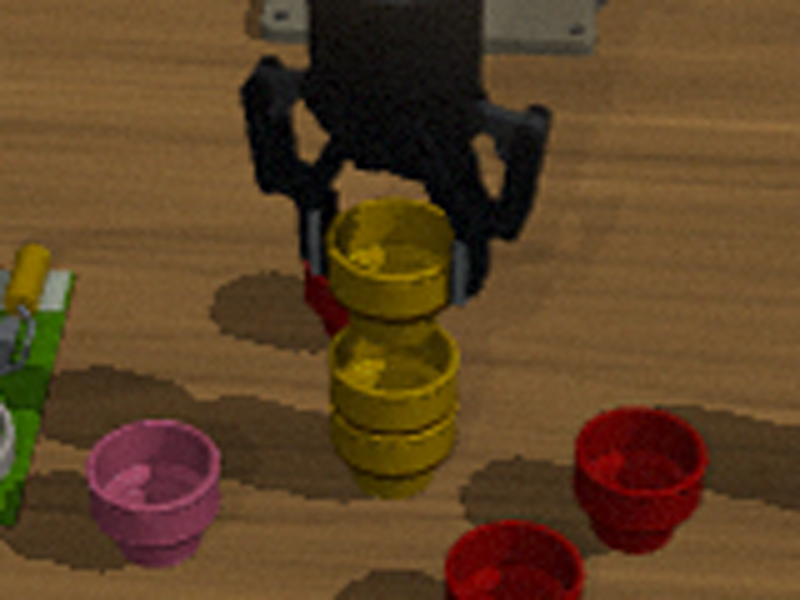

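Only the top cup rose (crop (392,255)). The two below still stand at (394,400). Now across to the pocket.

Request:
{"api": "jog_arm", "payload": {"targets": [[0,0,-0.01,0,0,0,0.5],[0,0,-0.025,0,0,0,0.5],[-0.002,-0.007,-0.037,0,0,0,0.5],[-0.006,-0.021,-0.04,0,0,0,0.5],[-0.012,-0.041,-0.04,0,0,0,0.5]]}}

```text
time: 5.52
tool_pos: [512.4, -34.2, 159.3]
tcp_rot: [180.0, 0.2, 166.3]
ft_force: [0.4, -0.4, -0.2]
finger_gap: 61.9
```

Request:
{"api": "jog_arm", "payload": {"targets": [[-0.007,-0.025,0,0,0,0,0.5],[-0.014,-0.05,0,0,0,0,0.5],[-0.021,-0.075,0,0,0,0,0.5],[-0.028,-0.1,0,0,0,0,0.5],[-0.035,-0.12,0,0,0,0,0.5]]}}

```text
time: 5.93
tool_pos: [516.2, -161.5, 157.7]
tcp_rot: [-180.0, 0.0, 166.1]
ft_force: [0.8, 0.2, 0.1]
finger_gap: 61.7
```

Request:
{"api": "jog_arm", "payload": {"targets": [[-0.005,-0.019,0,0,0,0,0.5],[-0.01,-0.035,0,0,0,0,0.5],[-0.014,-0.049,0,0,0,0,0.5],[-0.0165,-0.058,0,0,0,0,0.5],[-0.017,-0.0605,0,0,0,0,0.5]]}}

```text
time: 6.35
tool_pos: [518.4, -223.5, 157.1]
tcp_rot: [-180.0, 0.0, 166.1]
ft_force: [0.8, -0.3, -0.3]
finger_gap: 61.3
```

Request:
{"api": "jog_arm", "payload": {"targets": [[0,0,0.01,0,0,0,0.5],[0,0,0.025,0,0,0,0.5],[0,0,0.04,0,0,0,0.5],[0,0,0.055,0,0,0,0.5],[0,0,0.065,0,0,0,0.5]]}}

```text
time: 6.77
tool_pos: [517.5, -220.3, 89.4]
tcp_rot: [179.9, -0.1, 166.2]
ft_force: [-0.1, -0.1, -0.9]
finger_gap: 61.4
```

```bash
python3 -c "
from h import *
to(518.3,-221.8,22.8)
s=grab('scene','s5')
to(518.3,-221.8,22.8)
b=(110,140,270,260)
im=s['pixels'][b[1]:b[3],b[0]:b[2],::-1]; cv2.imwrite('pics/s5c.png',cv2.resize(im,None,fx=5,fy=5,interpolation=cv2.INTER_CUBIC))
"
```

```text
t 6.7667 p [ 517.49 -220.27   89.38] rot [ 1.7995e+02 -1.4000e-01  1.6621e+02] F [-0.05 -0.14 -0.91] gap 61.4
shift mm [-1.32 -1.36 66.57] level turn rad [ 0.0009 -0.0025 -0.    ]
t 6.8167 p [ 516.49 -219.83   87.56] rot [179.91  -0.29 166.21] F [-1.84  0.41 -2.36] gap 61.8
shift mm [-2.55 -1.58 64.75] level turn rad [ 0.0016 -0.005  -0.    ]
```

View pics/s5c.png

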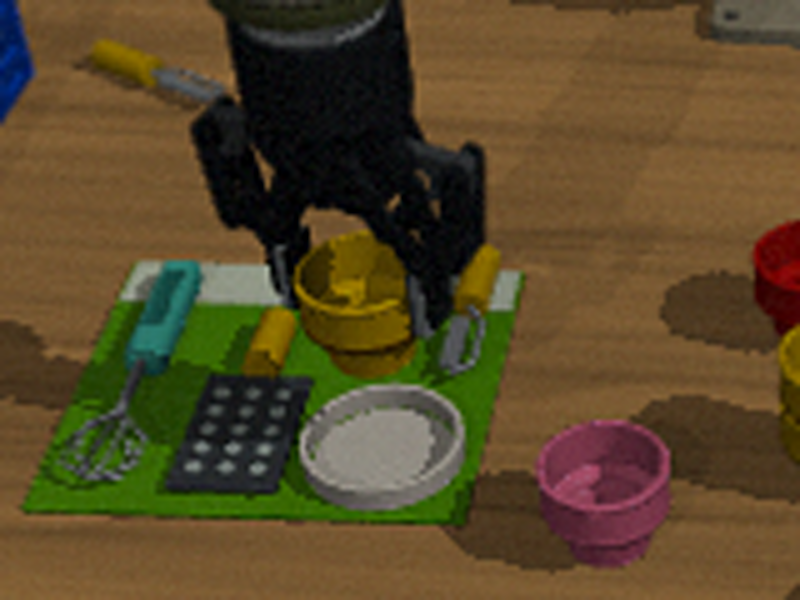

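Request:
{"api": "jog_arm", "payload": {"targets": [[0,0,0,0,0,0,0.5],[0,0,0,0,0,0,0.5],[0,0,0,0,0,0,0.5]]}}

```text
time: 7.07
tool_pos: [519.3, -222.0, 93.0]
tcp_rot: [-180.0, 0.1, 166.2]
ft_force: [0.1, -0.3, -0.1]
finger_gap: 61.6
```

```bash
python3 -c "
from h import *
to(518.3,-221.8,22.8)
s=load('s5'); print(onplane(s,[(110+383/5,140+446/5)],15), onplane(s,[(110+383/5,140+440/5)],18))
"
```

```text
t 7.0667 p [ 519.26 -222.02   92.99] rot [-1.7998e+02  1.0000e-01  1.6617e+02] F [ 0.08 -0.25 -0.14] gap 61.6
shift mm [1.110e+00 2.000e-02 7.019e+01] level turn rad [-0.0004  0.0018 -0.    ]
[[ 525.4895874  -219.68558484   15.        ]] [[ 524.32387831 -219.56978472   18.        ]]
```

```bash
python3 -c "
from h import *
s=load('scene0'); hsv=cv2.cvtColor(s['pixels'],cv2.COLOR_RGB2HSV)
c,st=comp(cv2.inRange(hsv,(0,0,45),(180,75,255)),(186,230)); H=cv2.convexHull(np.float32(hull(c))).reshape(-1,2); print(st)
P=onplane(s,H[H[:,1]<st[1]+.5*st[3]],18); f=fitc(P,41); print(f.x,np.abs(f.fun).mean())
s=load('top0'); hsv=cv2.cvtColor(s['pixels'],cv2.COLOR_RGB2HSV)
c,st=comp(cv2.inRange(hsv,(0,0,45),(180,75,255)),(399,198)); H=cv2.convexHull(np.float32(hull(c))).reshape(-1,2); print(st)
P=onplane(s,H[H[:,1]<st[1]+.6*st[3]],18); f=fitc(P,41); print(f.x,np.abs(f.fun).mean())
"
```

```text
[170 217  33  25 647]
[ 519.53538487 -222.90294433] 0.28119302029529936
[ 379  179   40   39 1196]
[ 519.59117747 -223.0528289 ] 1.0626534034842479
```

Using the upper rim edge, both views put the pocket at (519.5, −223). Lowering.

Request:
{"api": "jog_arm", "payload": {"targets": [[0,-0.001,0.01,0,0,0,0.5],[0,-0.001,0.022,0,0,0,0.5],[0,-0.001,0.034,0,0,0,0.5],[0,-0.001,0.044,0,0,0,0.5],[0,-0.001,0.05,0,0,0,0.5]]}}

```text
time: 7.48
tool_pos: [516.7, -222.1, 39.0]
tcp_rot: [180.0, -0.2, 166.1]
ft_force: [-0.1, -0.7, -1.1]
finger_gap: 61.4
```

Request:
{"api": "jog_arm", "payload": {"targets": [[0,0,0.003,0,0,0,0.5],[0,0,0.006,0,0,0,0.5],[0,0,0.009,0,0,0,0.5],[0,0,0.012,0,0,0,0.5],[0,0,0.014,0,0,0,0.5]]}}

```text
time: 7.9
tool_pos: [518.4, -223.0, 27.9]
tcp_rot: [-180.0, 0.0, 166.1]
ft_force: [-0.0, 0.0, -0.3]
finger_gap: 61.8
```

Request:
{"api": "jog_arm", "payload": {"targets": [[0,0,0,0,0,0,0.5],[0,0,0,0,0,0,0.5],[0,0,0,0,0,0,0.5]]}}

```text
time: 8.15
tool_pos: [518.4, -223.0, 28.1]
tcp_rot: [-180.0, 0.0, 166.1]
ft_force: [-0.2, 0.5, -0.6]
finger_gap: 62.0
```

```bash
python3 -c "
from h import *
to(519.5,-223,22.8)
s=grab('scene','s6')
b=(110,140,270,260)
im=s['pixels'][b[1]:b[3],b[0]:b[2],::-1]; cv2.imwrite('pics/s6c.png',cv2.resize(im,None,fx=5,fy=5,interpolation=cv2.INTER_CUBIC))
"
```

```text
t 8.15 p [ 518.4  -222.97   28.12] rot [-1.7999e+02  3.0000e-02  1.6615e+02] F [-0.18  0.47 -0.61] gap 62.0
shift mm [-1.07  0.24  5.32] level turn rad [-0.0001  0.0005 -0.    ]
```

View pics/s6c.png

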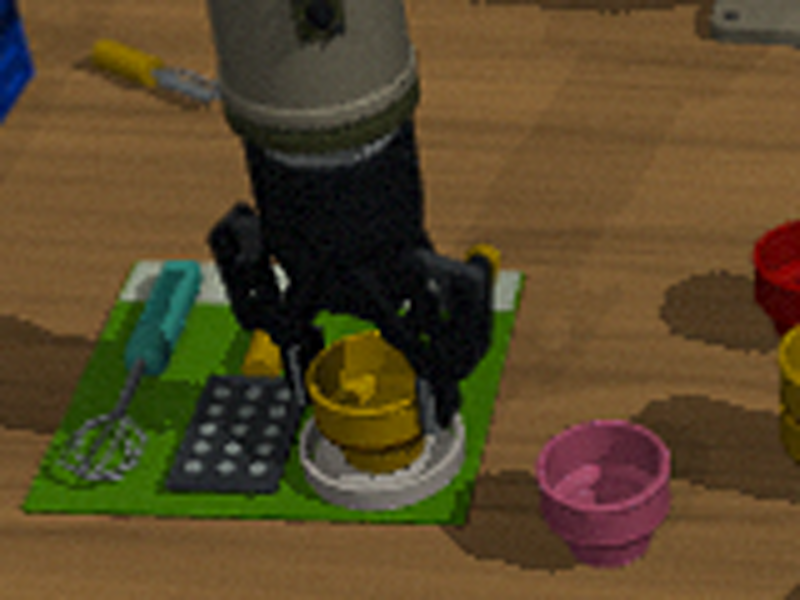

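Request:
{"api": "jog_arm", "payload": {"targets": [[-0.0005,0,0.0015,0,0,0,0.5],[-0.001,0,0.003,0,0,0,0.5],[-0.001,0,0.004,0,0,0,0.5],[-0.001,0,0.0045,0,0,0,0.5],[-0.001,0,0.0045,0,0,0,0.5]]}}

```text
time: 8.62
tool_pos: [519.2, -223.1, 23.3]
tcp_rot: [180.0, -0.0, 166.1]
ft_force: [-0.8, 0.6, 1.4]
finger_gap: 61.9
```

Request:
{"api": "jog_arm", "payload": {"targets": [[0,0,0.0004,0,0,0,0.5],[0,0,0.0008,0,0,0,0.5],[0,0,0.0008,0,0,0,0.5],[0,0,0.0008,0,0,0,0.5]]}}

```text
time: 8.95
tool_pos: [519.2, -223.1, 23.3]
tcp_rot: [180.0, -0.0, 166.2]
ft_force: [-4.9, 1.7, 8.3]
finger_gap: 61.8
```

Contact: wrist force rose to 8 N and z stopped at 23.3. I ease off slightly and open in small steps.

Request:
{"api": "jog_arm", "payload": {"targets": [[0,0,-0.0006,0,0,0,0.5],[0,0,-0.0006,0,0,0,0.26],[0,0,-0.0006,0,0,0,0.22],[0,0,-0.0006,0,0,0,0.15],[0,0,-0.0006,0,0,0,0.05]]}}

```text
time: 9.37
tool_pos: [519.1, -223.0, 22.9]
tcp_rot: [180.0, -0.0, 166.1]
ft_force: [-0.1, -0.1, -0.5]
finger_gap: 80.7
```

Request:
{"api": "jog_arm", "payload": {"targets": [[0,0,0,0,0,0,0],[0,0,0,0,0,0,0],[0,0,0,0,0,0,0],[0,0,0,0,0,0,0]]}}

```text
time: 9.7
tool_pos: [519.1, -223.1, 23.1]
tcp_rot: [180.0, -0.0, 166.1]
ft_force: [-0.5, -0.3, -0.1]
finger_gap: 85.5
```

Request:
{"api": "jog_arm", "payload": {"targets": [[0,0,-0.005,0,0,0,0],[0,0,-0.015,0,0,0,0],[0,0,-0.03,0,0,0,0],[0,0,-0.05,0,0,0,0],[0,0,-0.07,0,0,0,0]]}}

```text
time: 10.12
tool_pos: [519.0, -223.0, 94.5]
tcp_rot: [180.0, -0.0, 166.1]
ft_force: [-0.0, -0.3, -0.0]
finger_gap: 85.6
```

Request:
{"api": "jog_arm", "payload": {"targets": [[0,0,-0.025,0,0,0,0],[0,0,-0.05,0,0,0,0],[0,0,-0.075,0,0,0,0],[0.03,0,-0.09,0,0,0,0],[0.06,0,-0.1,0,0,0,0]]}}

```text
time: 10.53
tool_pos: [461.9, -209.3, 196.5]
tcp_rot: [-179.9, 0.2, 166.2]
ft_force: [0.1, -0.1, -0.0]
finger_gap: 85.6
```

Request:
{"api": "jog_arm", "payload": {"targets": [[0.03,0,0,0,0,0,0],[0.06,0,0,0,0,0,0],[0.08,0,0,0,0,0,0],[0.09,0,0,0,0,0,0],[0.09,0,0,0,0,0,0]]}}

```text
time: 10.95
tool_pos: [372.3, -187.0, 194.3]
tcp_rot: [-180.0, 0.1, 166.1]
ft_force: [-0.5, 0.1, -0.3]
finger_gap: 85.4
```

```bash
python3 -c "
from h import *
s=grab('scene','s7'); g=grab('top','t7')
b=(110,160,310,280)
im=s['pixels'][b[1]:b[3],b[0]:b[2],::-1]; cv2.imwrite('pics/s7c.png',cv2.resize(im,None,fx=4,fy=4,interpolation=cv2.INTER_CUBIC))
"
```

```text
(no output)
```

View pics/s7c.png

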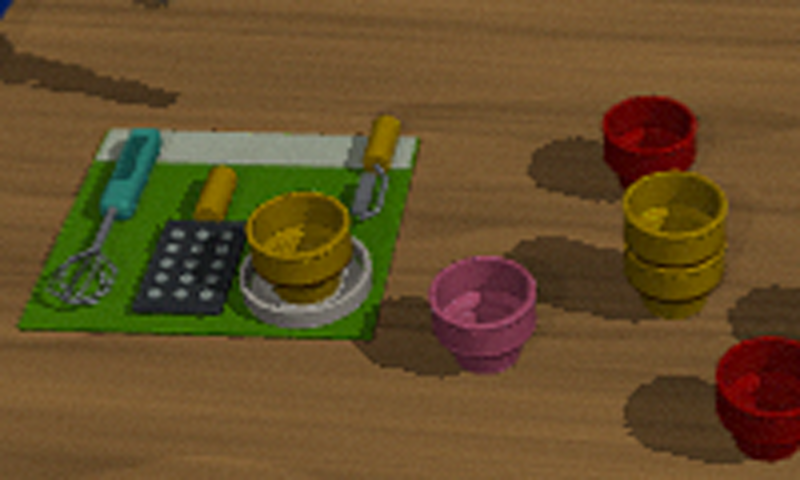

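View pics/t7.png

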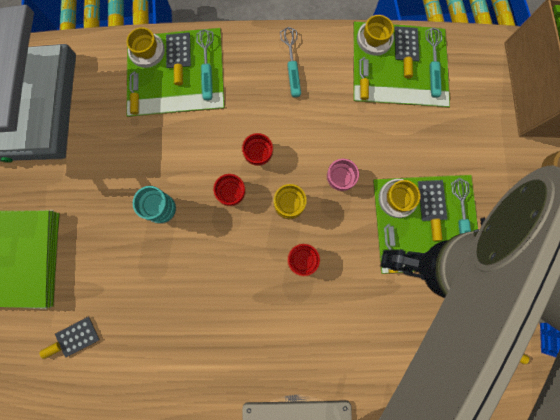

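View pics/s7.png

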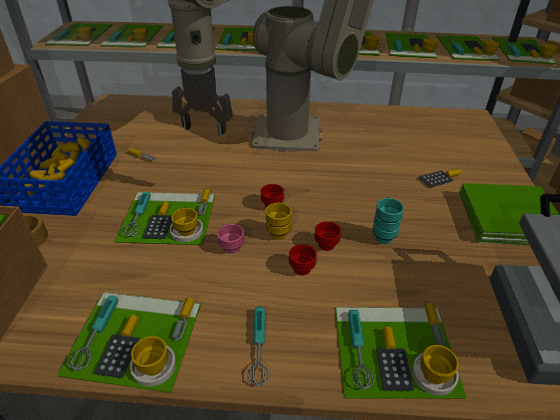

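The cup stands upright in the pocket: scene (184,222), top (402,197). Two yellow cups and the three teal ones still stand. I measure once more before handing in.

```bash
python3 -c "
from h import *
for n,a,b in(('t7',(402,197),(290,201)),('s7',(184,217),(279,212))):
    s=load(n); hsv=cv2.cvtColor(s['pixels'],cv2.COLOR_RGB2HSV); m=cv2.inRange(hsv,(18,110,30),(35,255,255))
    for q,z in((a,54),(b,78)):
        c,st=comp(m,q); H=hull(c); f=fitc(onplane(s,H[H[:,1]<st[1]+(.35 if n=='t7' else .2)*st[3]],z),31); print(n,z,st,f.x.round(1),np.abs(f.fun).mean().round(2))
a,b=load('top0')['pixels'],load('t7')['pixels']; print('teal diff',np.abs(a[170:235,120:185].astype(int)-b[170:235,120:185]).mean())
r.hand_in(); print(r.sense()['time'])
"
```

```text
t7 54 [387 180  34  32 858] [ 519. -223.] 1.0
t7 78 [273 183  35  37 990] [509.4   8.3] 0.64
s7 54 [171 208  28  28 593] [ 518.2 -222.7] 0.84
s7 78 [264 203  29  38 835] [508.1   8.7] 1.14
teal diff 4.4581459566074955
the job is handed in; nothing more can be done
the job is handed in; nothing more can be done
```

I lifted only the top yellow cup off its stack, set it down upright in the card's empty white pocket, opened the gripper and moved the arm clear. The job was handed in at about 11 s on the robot's clock.

- **Placing:** both cameras put the cup about 1 mm from the pocket centre, at (519, −223). I lowered it until it touched the floor (8 N at the wrist) before letting go.
- **Other cups:** the two remaining yellow cups measure within about 1 mm of where they stood, and the teal, red and pink cups look unmoved in the last pictures.
- **Disagreements:** an early scene-camera estimate of the pocket was about 6 mm off. Fitting only the upper rim edge brought both views together before I lowered the cup. The teal stack was compared only by eye and by a small pixel difference; I did not measure its position again.

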